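# Fit the charged battery pack to the portable vacuum pump

## Task

The battery pack on the sloping charger is charged: squeeze its two side buttons together to free it, take it off and fit it to the portable vacuum pump. Hook its nose under the bridge of the dock in the pump's top, against the spring contacts, and press the tail down until the pack lies home and both buttons have sprung out again. Then let go, and leave the tape roll, the cups and the small carton where they are.

Things in the scene. Friction and masses are not known exactly. Their poses are not given: they have to be found in the camera images.
- pack: Black battery pack, 110 x 50 x 36 mm high, 0.3 kg. Origin: centre of its underside; -x to its nose, +x to its tail, +z out of its top. Nose: a lower step, the front 18 mm, 44 wide, 16 high. In each side (+y, -y) a sprung grey button standing 6 mm proud (62 over both): x 14..30, z 14..32 mm. Below it a steel tooth at x 15..29, z 1..6.5 mm, 4.5 mm out of the side, that moves in with its button.
- pack_nose (a point): Middle of the pack's lower nose edge, 55 mm from its origin along -x; axes as the pack's.
- button_left (a joint): How far the pack's +y button is pressed, m: 0 sprung out, 0.006 flush with the pack's side; about 2 N to start, 7 N fully in. Its tooth leaves the catch ledge beyond about 0.0045.
- button_right (a joint): The same for the -y button. Both teeth must be in at once, and stay in as long as both buttons are held squeezed. The teeth are bevelled below: pressing the tail down (15 to 20 N) also snaps them in past the ledges.
- charger: Grey wedge-shaped desk charger, fixed, 100 wide, about 140 deep, 91 mm high. Origin: on the bench below its dock; front (low end) to -x. The dock slopes 28 degrees down to -x; the pack sits in it, nose to the low end. Same dock as the pump's (see pump_bay), sprung contact and all: with the buttons squeezed the tail lifts out first, then the nose draws back from under the bridge.
- charger_bay (a point): Middle of the charger's dock floor, 52 mm above the bench; axes as the charger's body (level, not sloped).
- pump: White and grey portable vacuum pump, fixed, 202 x 124 mm, flat top 62 mm up, with a pack dock in the top. Origin: on the bench below the dock's middle; the dock's nose end is to -x; at +x (70 to 115 mm) a round steel head and two hose barbs rise to 88 mm.
- pump_bay (a point): Middle of the dock floor, 52 mm above the bench, axes as the pump's (level). A home pack's origin lies here (0 to 1 mm to +x) with the same axes. The well is 10 mm deep, sides at y +-26.2 mm, ledges over the teeth at z 8..10; tail wall x 55.8, 10 high. Nose end: wall x -60, a keeper bridge over the nose from x -48 back, underside 18.5, top 24 mm; between side cheeks at y +-24.5.
- pump_contact (a joint): How far the sprung brass contact head in the pump dock's nose wall is pushed in, m: 0 out (face at x -51 mm), 0.003 with the pack home, 0.007 stop; 2 N at 0, 7 N at 0.007. It pushes the pack against the tail wall, so the nose must be pushed against it before the tail can come down inside that wall.
- tape_roll: Roll of tape lying flat, 52 across, 19 mm high; bystander.
- cup_a: White sample cup with lid, 55 across, 58 mm high; bystander.
- cup_c: White sample cup with lid, 55 across, 58 mm high; bystander.
- box_fuse: Small dark carton, 40 x 60 x 22 mm; bystander.

How it is judged (in metres and radians):
On the way, in this order (a step that is already met when the one before it is completed fails the run):
1. both side buttons of the pack are squeezed in while it sits in the charger (value of joint each of button_left, button_right above 0.0035 m and distance between pack and charger_bay below 0.012 m), for 0.05 s.
2. the pack is clear of the charger (distance between pack and charger_bay above 0.07 m), for 0.1 s.
At the end, for the whole second after the job is handed in: The pack lies home in the pump's dock: nose edge within 3 mm of its place, underside within 2.5 mm of the dock floor, within 3 degrees of the dock's axes, spring contact pushed in over 1 mm, both buttons sprung out to within 2 mm, at rest (x of pack_nose in the frame of pump_bay between -0.0575 and -0.052 m and y of pack_nose in the frame of pump_bay between -0.003 and 0.003 m and z of pack_nose in the frame of pump_bay between -0.003 and 0.0025 m and z of pack in the frame of pump_bay between -0.003 and 0.0025 m and angle between the x axis of pack and the x axis of pump, either way round below 0.05 rad and angle between the z axis of pack and the z axis of pump, either way round below 0.05 rad and value of joint each of button_left, button_right below 0.002 m and value of joint pump_contact above 0.001 m and linear speed of pack below 0.01 m/s); the robot touches nothing.
It fails at once if a bystander (tape roll, cup or carton) is shifted by more than 30 mm (distance of any of tape_roll, cup_a, cup_c, box_fuse from where it was at the start of the episode above 0.03 m).
It also fails if it takes over 42 s, if anything falls off the work surface, if the arm or the gripper's body presses on something with over 40 N, if the wrist force passes 120 N, or if a joint passes its speed limit or range.

## Robot

A 6-joint arm with a two-finger parallel gripper is mounted at the origin on a cart in front of the work surface, level with it; the furniture and walls round the work are solid. World frame = base frame: x ahead of the robot, y to its left, z up, the work surface at z = 0. Lengths are in m, angles in degrees, forces in N, time in s.
With the tool pointing down it reaches from about 0.275 to 0.825 m from the base axis. Payload 5.2 kg.
Tool frame: the origin (TCP) lies midway between the tips of the shut fingers; the grasp point (between the pads) lies 19 mm behind it; z points along the fingers, y is the line along which they close (so a half turn about z gives the same grasp; the last joint's range is limited). The gripper opens to 93 mm and grips with 3 to 60 N. Pads are 15 mm wide; open, the fingers measure 128 mm over their backs; the gripper's body (75 mm by 188 mm) begins 65 mm behind the grasp point.
Start: joints at [-78.14, 14.817, 87.949, -0, 77.235, -11.62], TCP at [0.219, -0.504, 0.219] pointing down, gripper open.
Joint ranges: [-179.93, 179.93], [-52.35, 119.4], [10.71, 147.94], [-69.91, 249.91], [12.55, 155.21], [-178.61, 178.61]. Speed limits (degrees/s): [147.25, 147.25, 180, 180, 180, 180].

## Interface

Orientations are given as a 3x3 rotation matrix whose columns are the frame's x, y, z axes.
In Python, from station import ctrl gives the robot as it stands.
- The arm moves only by the shell command python3 -m jog 'ROWS' [FORCE]. ROWS is JSON, a list of rows, each a list of 5 numbers: the shift along the world's x, y, z in m, then the turn about the world's z in rad, then the opening in per cent of the stroke, from 0 (shut) to 100 (fully open). A call has 1 to 5 rows; each row is the pose to reach, as a shift and turn from the pose commanded when the call began; what a row does not reach only later rows make up. A row lasts 1/10 s, in which the tool goes at most 50 mm and 8.59 degrees, less where a joint would pass 70% of its speed; a pose out of reach is approached as far as the arm can. A call with a gripper value outside its range is refused whole. The fingers move at their own pace and stop on an object; FORCE is the grip in N (left out, the last holds). Time passes only in rows, so rows that repeat a pose let the fingers close. It gives the time, the measured TCP pose, the force, the opening and the grip force at its end, in the units of the state.
- ctrl.sense(): the state, without advancing time (a new reading comes with each control period).
- ctrl.snapshot(name): name is "scene" or "top" or "wrist"; returns a dict with "pixels" (480x640x3 uint8, red, green, blue), "range_z" (480x640 float32, m along the optical axis (not along the pixel's ray), 0 where there is no reading), "camera_matrix" (3x3 intrinsics, pixels), "eye" and "orientation" of the camera in the world. Camera axes: x right, y down, z forward; pixel columns grow to the right and rows downward; lengths in m; the calibration is good to about 2 mm. A picture is of the moment at which its call begins.
- ctrl.close_job(): hands the job in; it is judged then, once.
The state is a dict: "clock": time; "q": joint angles; "dq": joint speeds; "joint_efforts": joint torques, N m; "position": TCP position; "eef_rot": TCP orientation; "ft_force": force on the tool from outside, world axes, zero at the start; "torque": the same for the moment, N m; "gripper_width": finger opening in m; "finger_force": force on a finger pad.
Only numpy, scipy, OpenCV 4.12 (cv2) and the standard library are available. Lean on these libraries where they do the work, as an engineer would, in place of code of your own. Each camera call takes 0.05 s, during which the arm holds its last target. There are 200 camera calls.

## Working session

There is one attempt and no reset: what is moved stays moved. The work goes in short steps, Python scripts to look and compute and a shell command to move; the robot and the scene stay as the last step left them, time stands still between calls to the robot, and variables do not carry over. Pictures are saved under pics/ and viewed, at most 10 in all, crops included, and the job is handed in when it is done.

```bash
mkdir -p pics; cat > h.py <<'E'
import numpy as np, cv2
from station import ctrl
def snap(n,f=None):
    s=ctrl.snapshot(n)
    if f: cv2.imwrite(f,cv2.cvtColor(s["pixels"],cv2.COLOR_RGB2BGR))
    np.savez('last_'+n+'.npz',**s)
    return s
def cloud(s):
    K=np.array(s["camera_matrix"]);z=s["range_z"];v,u=np.mgrid[:z.shape[0],:z.shape[1]]
    P=np.stack([(u-K[0,2])/K[0,0]*z,(v-K[1,2])/K[1,1]*z,z],-1)
    R=np.array(s["orientation"]).reshape(3,3)
    W=P@R.T+np.array(s["eye"]);W[z==0]=np.nan
    return W
E
python3 - <<'E'
from h import *
for n in("top","scene"):
    s=snap(n,f"pics/{n}0.png");print(n,s["eye"],s["orientation"])
st=ctrl.sense();print(st["clock"],st["eef_rot"],st["ft_force"],st["gripper_width"])
E
```

```text
top [ 0.3615149  -0.04348116  1.087327  ] [[ 0.02933338 -0.9848405   0.17096413]
 [-0.99952106 -0.03058677 -0.00470131]
 [ 0.00985928 -0.17074434 -0.98526604]]
scene [0.22668806 0.56668181 0.56467833] [[-0.88752226 -0.28119284  0.36501347]
 [-0.46069789  0.52804858 -0.71338779]
 [ 0.0078547  -0.80130848 -0.59819982]]
0.1 [[ 9.17226059e-01  3.98366997e-01 -3.04148958e-04]
 [ 3.98366964e-01 -9.17224789e-01  1.56477431e-03]
 [ 3.44381481e-04 -1.55641467e-03 -9.99998729e-01]] [ 0.55450486 -0.93478808 -0.07329503] 0.0932205320528078
```

View pics/top0.png

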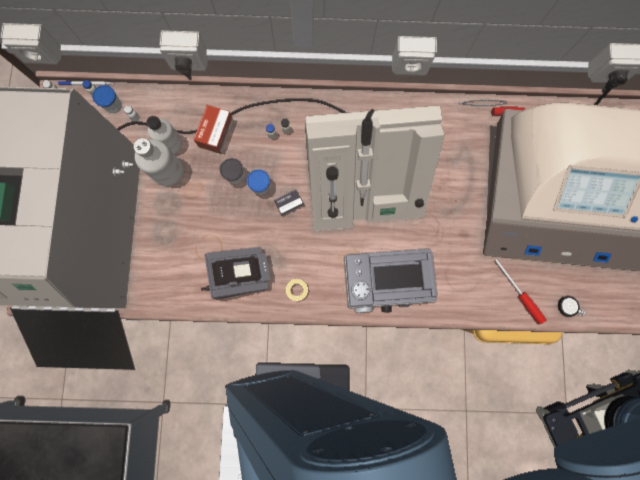

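View pics/scene0.png

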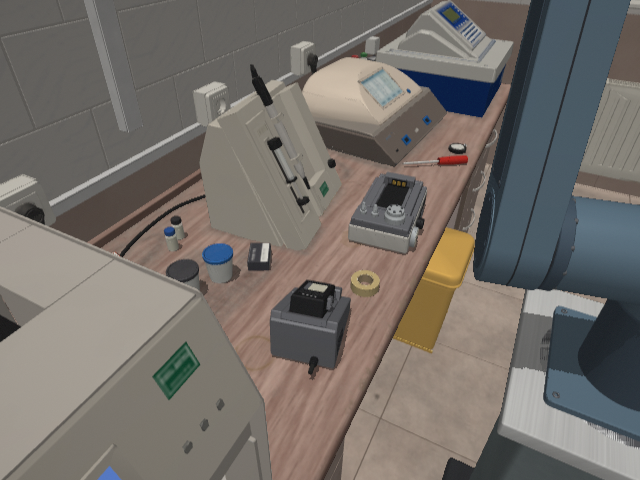

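The top view shows the charger with pack at about (238,272), the pump at (390,278), the tape roll at (297,290), the cups at (232,172) and (260,181), and the carton at (289,203). Next I'll do height maps and a close crop.

```bash
python3 - <<'E'
from h import *
s=dict(np.load('last_top.npz'));W=cloud(s)
print(s["camera_matrix"][0,0])
im=cv2.cvtColor(s["pixels"],cv2.COLOR_RGB2BGR)
a=cv2.resize(im[235:315,195:285],(800,711),interpolation=cv2.INTER_CUBIC)[:,:]
b=cv2.resize(im[235:320,335:445],(776,600),interpolation=cv2.INTER_CUBIC)
a=cv2.resize(a,(400,356));b=cv2.resize(b,(400,309))
c=np.zeros((356,800,3),np.uint8);c[:,:400]=a;c[:309,400:]=b
cv2.imwrite('pics/crop0.png',c)
def rect(name,u0,u1,v0,v1,zl,zh):
    M=np.zeros(W.shape[:2],bool);M[v0:v1,u0:u1]=1
    M&=(W[...,2]>zl)&(W[...,2]<zh)
    p=W[M][:,:2].astype(np.float32)
    r=cv2.minAreaRect(p*1000);print(name,len(p),r,W[M][:,2].min().round(3),W[M][:,2].max().round(3))
rect('charger',195,285,235,310,.03,.2)
rect('pump body',335,445,235,320,.045,.2)
rect('pumptop',335,445,235,320,.055,.067)
rect('pump knobs',335,445,235,320,.070,.2)
rect('dockfloor',335,445,235,320,.045,.056)
rect('tape',280,312,275,305,.01,.03)
rect('cups',215,275,150,200,.03,.07)
rect('carton',272,305,188,218,.012,.03)
np.set_printoptions(linewidth=250)
print((W[240:306:4,200:280:4,2]*1000).round())
E
```

```text
456.0983489977498
charger 2675 ((452.73199462890625, 134.54977416992188), (100.71269226074219, 131.5806884765625), 13.216367721557617) 0.03 0.114
pump body 4690 ((443.6462707519531, -210.3820343017578), (132.82093811035156, 199.7309112548828), 5.613473892211914) 0.045 0.093
pumptop 2421 ((448.4606628417969, -210.5643310546875), (116.04576110839844, 198.4853057861328), 5.341561317443848) 0.055 0.067
pump knobs 575 ((444.1546630859375, -208.74530029296875), (85.8364028930664, 180.39389038085938), 2.1489243507385254) 0.07 0.093
dockfloor 1735 ((444.805419921875, -209.72525024414062), (132.95603942871094, 199.2396697998047), 6.582976818084717) 0.045 0.056
tape 296 ((417.1649475097656, 3.240039825439453), (51.06853485107422, 49.08248519897461), 2.3052525520324707) 0.011 0.025
cups 898 ((678.6639404296875, 133.33543395996094), (123.815673828125, 54.26984786987305), 68.54605102539062) 0.03 0.065
carton 428 ((625.7096557617188, 30.300148010253906), (41.33988952636719, 59.68825149536133), 28.278467178344727) 0.013 0.028
[[  1.   2.   1.  -2.   0.   1.  -5.  -0.  -3.   2.   2.   2.   0.  -1.  
[... 978 characters left out ...]
  99. 108. 106.  nan  95.  91.  87.  73.  52.  47.  32.  38.  46.  43.   4.  -4.]
 [ -0.   2.  -1.  91.  88.  86.  66.  85.  92.  68.  59.  58.  49.  49.  45.  41.  37.  -0.   1.  -0.]
 [ -0.  22.  23.  88.  87.  81.  81.  74.  69.  65.  64.  59.  52.  46.  44.  37.  35.   1.   2.   3.]
 [  0.   4.   2.  84.  88.  87.  84.  79.  71.  66.  63.  56.  31.   6.   4.   1.  -2.   4.   3.  -1.]
 [  0.  -0.   3.  80.  86.  77.  52.  29.   6.   3.   1.  -2.  -1.   0.   2.   3.  -1.  -1.  -0.  -1.]
 [ -1.  -1.   1.   7.   3.   0.  -0.   5.   1.   2.   0.   1.  -2.  -2.   2.  -1.   0.  -1.  -0.  -4.]
 [  1.   4.   1.  -1.   3.  -2.  -0.   1.  -1.   4.   1.   2.   2.   0.  -1.  -2.   0.  -3.   3.   1.]]
```

View pics/crop0.png

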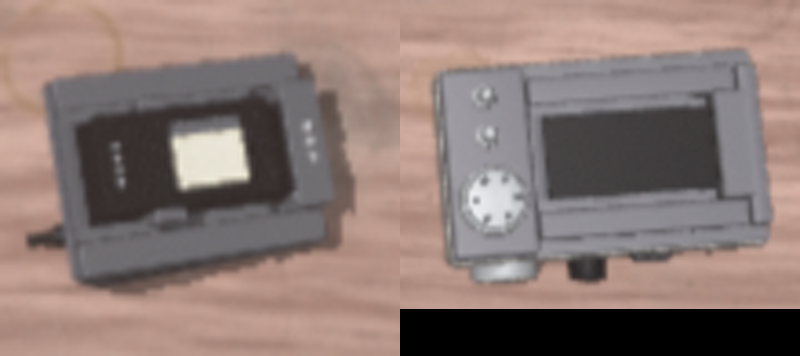

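Left crop: the charger with the black pack, high and tail end left, nose right with the bridge at about (305,140). Right crop: the pump, with the dark dock floor at (545..720, 105..195), bridge on the right and steel head on the left. Both noses point to -y.

```bash
cat > m.py <<'E'
from h import *
def pack(s,box,yaw,verbose=True):
    # points of pack top in charger: deproject, mask by dark/height above slope plane
    W=cloud(s);u0,u1,v0,v1=box
    p=W[v0:v1,u0:u1].reshape(-1,3);p=p[~np.isnan(p[:,0])]
    a=np.radians(yaw);x=np.array([np.cos(a),np.sin(a),0]);y=np.array([-np.sin(a),np.cos(a),0])
    t=np.radians(28);X=x*np.cos(t)+np.array([0,0,np.sin(t)]);Z=-x*np.sin(t)+np.array([0,0,np.cos(t)])
    return p,np.c_[p@X,p@y,p@Z],np.c_[X,y,Z]
E
python3 - <<'E'
from m import *
s=dict(np.load('last_top.npz'))
W=cloud(s)
p,q,B=pack(s,(195,285,235,310),103.2)
ok=p[:,2]>.03
h=np.histogram(q[ok,2],bins=np.arange(q[ok,2].min(),q[ok,2].max(),.004));print([(round(b*1e3),n) for n,b in zip(*h)])
zt=np.percentile(q[ok,2],97)
top=q[ok&(q[:,2]>zt-.012)]
r=cv2.minAreaRect((top[:,:2]*1000).astype(np.float32));print(r,len(top),np.median(top[:,2]))
print(np.percentile(top,[1,50,99],axis=0))
# pump dock dark floor
im=s["pixels"].astype(int);g=im.max(2)
m=np.zeros(g.shape,np.uint8);m[240:305,365:435]=(g[240:305,365:435]<75)
n,l,stt,c=cv2.connectedComponentsWithStats(m);k=1+stt[1:,4].argmax();print(stt[k])
v,u=np.where(l==k)
K=s["camera_matrix"];R=s["orientation"]
d=np.c_[(u-K[0,2])/K[0,0],(v-K[1,2])/K[1,1],np.ones(len(u))]@R.T
P=s["eye"]+d*((.052-s["eye"][2])/d[:,2])[:,None]
print(cv2.minAreaRect((P[:,:2]*1000).astype(np.float32)), np.nanmedian(W[l==k][:,2]))
E
```

```text
[(-13, np.int64(1)), (-9, np.int64(2)), (-5, np.int64(2)), (-1, np.int64(1)), (3, np.int64(3)), (7, np.int64(6)), (11, np.int64(7)), (15, np.int64(4)), (19, np.int64(6)), (23, np.int64(28)), (27, np.int64(48)), (31, np.int64(51)), (35, np.int64(243)), (39, np.int64(815)), (43, np.int64(149)), (47, np.int64(68)), (51, np.int64(149)), (55, np.int64(124)), (59, np.int64(63)), (63, np.int64(475)), (67, np.int64(424))]
((49.0984001159668, -470.9703063964844), (62.27712631225586, 121.57666015625), 89.9210205078125) 986 0.06698520383111764
[[-0.00170161 -0.49880275  0.05855122]
 [ 0.06813518 -0.4704742   0.0669852 ]
 [ 0.10907469 -0.44274825  0.07107626]]
[ 375  264   48   25 1011]
((451.6337585449219, -228.27117919921875), (52.37558364868164, 106.93128967285156), 3.2088818550109863) 0.052234965258670885
```

```bash
python3 -m jog '[[0.04,0.03,0,0.14,100],[0.08,0.07,0,0.28,100],[0.11,0.11,0,0.42,100],[0.14,0.14,0.01,0.56,100],[0.17,0.18,0.02,0.7,100]]' 
python3 -m jog '[[0.02,0.03,0.01,0.14,100],[0.04,0.06,0.02,0.28,100],[0.063,0.092,0.02,0.42,100],[0.063,0.092,0.02,0.557,100],[0.063,0.092,0.02,0.557,100]]'
python3 - <<'E'
from h import *
s=snap("wrist","pics/wp.png");print(s["eye"],s["orientation"],s["camera_matrix"][0,0])
st=ctrl.sense();print(st["clock"],st["position"],st["eef_rot"],st["q"])
E
```

```text
clock: 0.6
position: [0.3895, -0.3235, 0.2381]
eef_rot: [[0.44, 0.898, -0.001], [0.898, -0.44, 0.001], [0.001, -0.001, -1.0]]
ft_force: [0.5, -0.2, 0.4]
gripper_width: 0.0933
finger_force: 0.0
clock: 1.1
position: [0.4519, -0.232, 0.2582]
eef_rot: [[-0.1, 0.995, -0.001], [0.995, 0.1, 0.0], [0.0, -0.001, -1.0]]
ft_force: [-0.1, 0.9, -0.2]
gripper_width: 0.0927
finger_force: 0.0
[ 0.44420181 -0.14970063  0.42533827] [[ 0.99496878  0.0961469   0.02815856]
 [ 0.10017488 -0.95066978 -0.29358469]
 [-0.00145777  0.29492838 -0.95551825]] 398.61526558866024
1.15 [ 0.45156554 -0.23272415  0.25811225] [[-9.41560727e-02  9.95557183e-01 -7.27514413e-04]
 [ 9.95557395e-01  9.41562829e-02  2.60195271e-04]
 [ 3.27539324e-04 -6.99783389e-04 -9.99999702e-01]] [-3.98518715e+01  9.07881304e+00  8.96916831e+01 -1.54448945e-02
  8.12710579e+01 -4.52522775e+01]
```

View pics/wp.png

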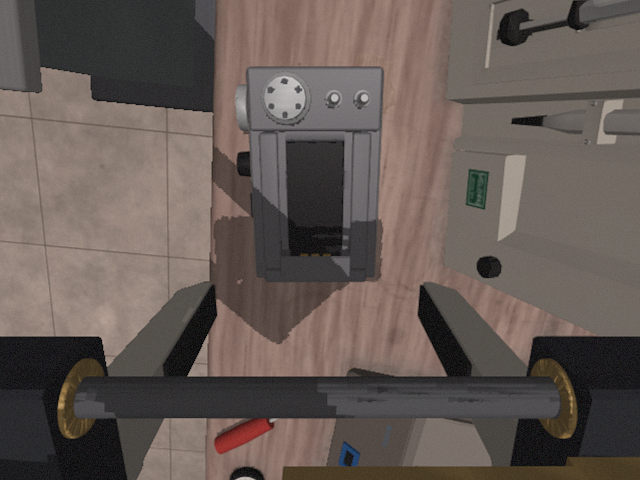

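The wrist view shows the pump's dock from (287,140) to (344,258), brass contacts at (315,255) and the bridge just below, with the tool well aligned to it. Measure it, and check how close the beige stand is.

```bash
python3 - <<'E'
from m import *
s=dict(np.load('last_wrist.npz'));W=cloud(s);K=s["camera_matrix"];R=s["orientation"]
def ray(u,v,z):
    u=np.asarray(u,float);v=np.asarray(v,float)
    d=np.c_[(u-K[0,2])/K[0,0],(v-K[1,2])/K[1,1],np.ones(len(u))]@R.T
    return s["eye"]+d*((z-s["eye"][2])/d[:,2])[:,None]
im=s["pixels"].astype(int);g=im.max(2)
# dark row extents
L=[];Rr=[];
for v in range(150,235,4):
    row=g[v];d=np.where(row[275:355]<62)[0]+275
    if len(d): L.append((d.min(),v));Rr.append((d.max()+1,v))
print(L[::4],Rr[::4])
for nm,E in(("L",L),("R",Rr)):
    E=np.array(E)
    for z in(.052,.062):
        P=ray(E[:,0]-.5,E[:,1],z);f=np.polyfit(P[:,1],P[:,0],1);print(nm,z,"slope deg",np.degrees(np.arctan(f[0])),"x at y=-.23",np.polyval(f,-.23),"rms",np.std(P[:,0]-np.polyval(f,P[:,1])))
# outer body edges from depth at top z~62
T=W.copy();M=np.zeros(g.shape,bool);M[60:290,235:390]=1;M&=(W[...,2]>.054)&(W[...,2]<.066)
print("top",cv2.minAreaRect((W[M][:,:2]*1000).astype(np.float32)))
print("col u=315 heights/y:");
for v in range(126,285,3): print(v,(W[v,315]*1000).round(1),g[v,315])
B=(W[...,0]>.53)&(W[...,2]>.1);print("tall near", np.nanmin(W[...,0][B]) if B.any() else None)
s=dict(np.load('last_top.npz'));W=cloud(s)
for y in np.arange(-.4,.3,.05):
    B=(abs(W[...,1]-y)<.025)&(W[...,2]>.13)&(W[...,0]>.4); print(round(y,2),np.nanmin(W[...,0][B]).round(3) if B.any() else None,end=' ')
E
```

```text
[(np.int64(286), 150), (np.int64(287), 166), (np.int64(287), 182), (np.int64(287), 198), (np.int64(275), 214), (np.int64(275), 230)] [(np.int64(344), 150), (np.int64(344), 166), (np.int64(344), 182), (np.int64(343), 198), (np.int64(343), 214), (np.int64(355), 230)]
L 0.052 slope deg 5.020334312021945 x at y=-.23 0.4183739218202217 rms 0.0032175695483152938
L 0.062 slope deg 5.020334312021917 x at y=-.23 0.41887678718576427 rms 0.003131385788312785
R 0.052 slope deg -11.236672016109345 x at y=-.23 0.4790199217851719 rms 0.003194090444558277
R 0.062 slope deg -11.236672016109269 x at y=-.23 0.4785146162216887 rms 0.0031085355808120546
top ((447.3428649902344, -211.35989379882812), (116.01890563964844, 197.74517822265625), 5.6909918785095215)
col u=315 heights/y:
126 [ 443.2 -161.7   63.9] 114
129 [ 443.4 -164.3   62.8] 88
132 [ 443.7 -166.8   63.1] 118
135 [ 443.9 -169.3   63.5] 105
138 [ 444.2 -172.    62.7] 94
141 [ 444.5 -175.2   52.5] 45
144 [ 444.7 -177.9   52.4] 53
147 [ 445.  -180.5   52.9] 53
150 [ 445.3 -183.1   54.5] 58
153 [ 445.5 -185.9   53.1] 57
156 [ 445.8 -188.6   53.1]
[... 743 characters left out ...]
  52.2] 21
234 [ 453.2 -263.5   52.8] 33
237 [ 453.5 -266.1   54.1] 30
240 [ 453.8 -269.5   53.2] 30
243 [ 454.1 -272.4   53.7] 15
246 [ 454.4 -275.9   52.6] 24
249 [ 454.7 -278.9   52.8] 25
252 [ 455.  -281.6   54.1] 9
255 [ 455.  -281.    64.2] 81
258 [ 455.  -279.5   76.7] 63
261 [ 455.3 -282.5   76.5] 61
264 [ 455.6 -285.7   75.8] 62
267 [ 455.9 -289.1   75. ] 59
270 [ 456.1 -290.9   77.9] 64
273 [ 456.4 -294.2   77.3] 62
276 [ 457.3 -303.6   62.3] 60
279 [ 457.6 -306.8   62.3] 59
282 [ 460.2 -336.6    1.9] 77
tall near 0.5742245879878144
-0.4 0.932 -0.35 0.931 -0.3 0.658 -0.25 0.652 -0.2 0.671 -0.15 0.624 -0.1 0.601 -0.05 0.6 -0.0 0.634 0.05 0.933 0.1 0.931 0.15 0.932 0.2 0.9 0.25 0.878
```

```bash
python3 -m jog '[[0,0.05,0,0,100],[0,0.1,0,0,100],[0,0.15,0,0.04,100],[0,0.2,0,0.08,100],[-0.002,0.25,0,0.136,100]]' >/dev/null
python3 -m jog '[[0,0.05,0,0,100],[0,0.1,0,0,100],[0,0.127,0,0,100],[0,0.127,0,0,100]]'
python3 - <<'E'
from h import *
s=snap("wrist","pics/wc.png")
st=ctrl.sense();print(st["clock"],st["position"],st["eef_rot"][0],st["ft_force"])
E
```

```text
clock: 2.05
position: [0.4492, 0.1459, 0.2582]
eef_rot: [[-0.229, 0.973, -0.001], [0.973, 0.229, 0.001], [0.001, -0.0, -1.0]]
ft_force: [0.4, -0.3, -0.1]
gripper_width: 0.0932
finger_force: 0.0
2.1 [0.44937909 0.14415013 0.25813487] [-2.28985345e-01  9.73429637e-01 -6.73541587e-04] [ 0.32482778 -0.28113451  0.70439026]
```

View pics/wc.png

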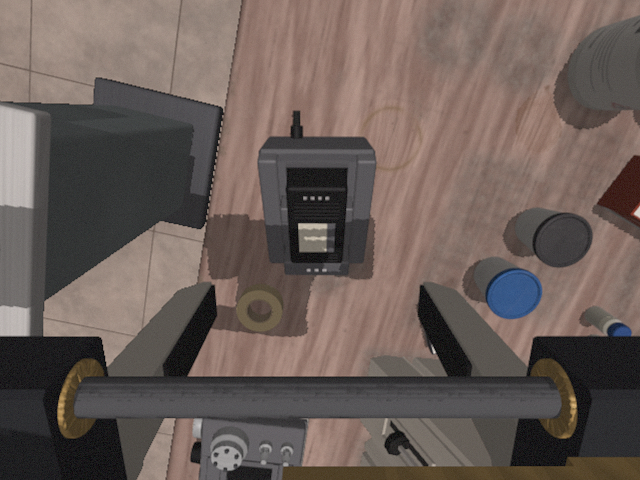

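The wrist view shows the charger at (317,200), pack centre line near u≈317 with its label at (317,237), the buttons at about (286,215) and (348,215), and the tape roll at (260,310), left of the path.

```bash
python3 - <<'E'
from m import *
s=dict(np.load('last_wrist.npz'))
p,q,B=pack(s,(255,380,130,285),103.2)
top=q[(abs(q[:,2]-np.percentile(q[p[:,2]>.05,2],90))<.004)&(p[:,2]>.05)]
zt=np.median(top[:,2]);print("Z",zt,len(top),np.percentile(top,[1,50,99],axis=0).round(4).tolist())
print(cv2.minAreaRect((top[:,:2]*1000).astype(np.float32)))
h=np.histogram(top[:,0],bins=np.arange(0,.13,.004));print([(round(b*1e3),n) for n,b in zip(*h)])
hh=np.histogram(top[:,1],bins=np.arange(-.51,-.43,.002));print([(round(b*1e3),n) for n,b in zip(*hh)])
# plane tilt
A=np.c_[top[:,:2],np.ones(len(top))];f=np.linalg.lstsq(A,top[:,2],rcond=None)[0];print("residual slope",f)
# buttons: points 3..9 below top beyond +-26
for sg in(-1,1):
    yy=(q[:,1]+.4707)*sg
    b=q[(yy>.027)&(yy<.033)&(q[:,2]<zt-.001)&(q[:,2]>zt-.02)];print(sg,len(b),np.percentile(b,[5,50,95],axis=0).round(4).tolist() if len(b) else '')
W=cloud(s);print([(v,(W[v,317]*1000).round().tolist()) for v in range(134,282,6)])
E
```

```text
Z 0.06775395930584602 4382 [[0.0207, -0.4943, 0.0645], [0.072, -0.47, 0.0678], [0.1092, -0.4454, 0.0693]]
((64.16128540039062, -469.60986328125), (59.02019500732422, 92.96366882324219), 87.14008331298828)
[(0, np.int64(0)), (4, np.int64(0)), (8, np.int64(0)), (12, np.int64(0)), (16, np.int64(25)), (20, np.int64(141)), (24, np.int64(144)), (28, np.int64(158)), (32, np.int64(151)), (36, np.int64(156)), (40, np.int64(162)), (44, np.int64(168)), (48, np.int64(164)), (52, np.int64(172)), (56, np.int64(170)), (60, np.int64(193)), (64, np.int64(179)), (68, np.int64(207)), (72, np.int64(190)), (76, np.int64(205)), (80, np.int64(208)), (84, np.int64(225)), (88, np.int64(199)), (92, np.int64(242)), (96, np.int64(217)), (100, np.int64(240)), (104, np.int64(288)), (108, np.int64(178)), (112, np.int64(0)), (116, np.int64(0)), (120, np.int64(0)), (124, np.int64(0))]
[(-510, np.int64(0)), (-508, np.int64(0)), (-506, np.int64(0)), (-504, np.int64(0)), (-502, np.int64(0)), (-500, np.int64(3)), (-498, np.int64(9)), (-496, np.int64(60)), (-494, np.int64(164)), (-492, np.int64(181)), (-490, np.int64(173
[... 920 characters left out ...]
0]), (140, [436.0, 202.0, 40.0]), (146, [437.0, 199.0, 71.0]), (152, [438.0, 195.0, 80.0]), (158, [439.0, 191.0, 91.0]), (164, [440.0, 186.0, 91.0]), (170, [441.0, 181.0, 91.0]), (176, [442.0, 177.0, 98.0]), (182, [443.0, 174.0, 105.0]), (188, [444.0, 170.0, 112.0]), (194, [445.0, 165.0, 108.0]), (200, [446.0, 159.0, 105.0]), (206, [448.0, 154.0, 102.0]), (212, [449.0, 148.0, 98.0]), (218, [450.0, 142.0, 96.0]), (224, [452.0, 136.0, 93.0]), (230, [453.0, 130.0, 89.0]), (236, [455.0, 123.0, 85.0]), (242, [456.0, 116.0, 81.0]), (248, [458.0, 110.0, 79.0]), (254, [460.0, 103.0, 74.0]), (260, [461.0, 96.0, 71.0]), (266, [465.0, 81.0, 48.0]), (272, [467.0, 73.0, 43.0]), (278, [472.0, 48.0, 0.0])]
```

```bash
python3 -m jog '[[0,0,-0.05,0,80],[0,0,-0.1,0,80],[-0.001,0.0005,-0.14,0,80],[-0.001,0.0005,-0.17,0,80],[-0.001,0.0005,-0.178,0,80]]' 20
python3 -m jog '[[0,0,-0.003,0,80],[0,0,-0.006,0,80],[0,0,-0.007,0,80],[0,0,-0.007,0,80]]'
```

```text
clock: 2.6
position: [0.4462, 0.142, 0.0773]
eef_rot: [[-0.226, 0.974, -0.007], [0.974, 0.226, -0.001], [0.001, -0.007, -1.0]]
ft_force: [-0.2, 0.4, 0.7]
gripper_width: 0.0746
finger_force: 0.0
clock: 3.0
position: [0.4495, 0.1442, 0.0746]
eef_rot: [[-0.23, 0.973, 0.002], [0.973, 0.23, 0.0], [-0.0, 0.002, -1.0]]
ft_force: [1.0, -0.6, -0.6]
gripper_width: 0.0743
finger_force: 0.0
```

```bash
python3 -m jog '[[0,0,0,0,50],[0,0,0,0,40],[0,0,0,0,40],[0,0,0,0,40],[0,0,0,0,40]]' 30
```

```text
clock: 3.5
position: [0.4491, 0.1444, 0.074]
eef_rot: [[-0.23, 0.973, 0.001], [0.973, 0.23, 0.0], [-0.0, 0.001, -1.0]]
ft_force: [-0.7, 0.0, 4.9]
gripper_width: 0.0496
finger_force: 30.0
```

```bash
python3 -m jog '[[0.0003,-0.0013,0.0015,0,40],[0.0006,-0.0027,0.003,0,40],[0.0009,-0.004,0.0045,0,40],[0.0013,-0.0054,0.006,0,40],[0.0013,-0.0054,0.006,0,40]]' 30
python3 - <<'E'
from h import *
s=snap("wrist");s=snap("scene");im=cv2.cvtColor(s["pixels"],cv2.COLOR_RGB2BGR)
cv2.imwrite("pics/s1.png",cv2.resize(im[230:390,230:400],None,fx=3.5,fy=3.5,interpolation=cv2.INTER_CUBIC))
E
```

```text
clock: 4.0
position: [0.449, 0.1395, 0.0791]
eef_rot: [[-0.229, 0.973, -0.002], [0.973, 0.229, 0.002], [0.002, -0.002, -1.0]]
ft_force: [-1.1, 5.5, -1.9]
gripper_width: 0.0496
finger_force: 30.0
```

View pics/s1.png

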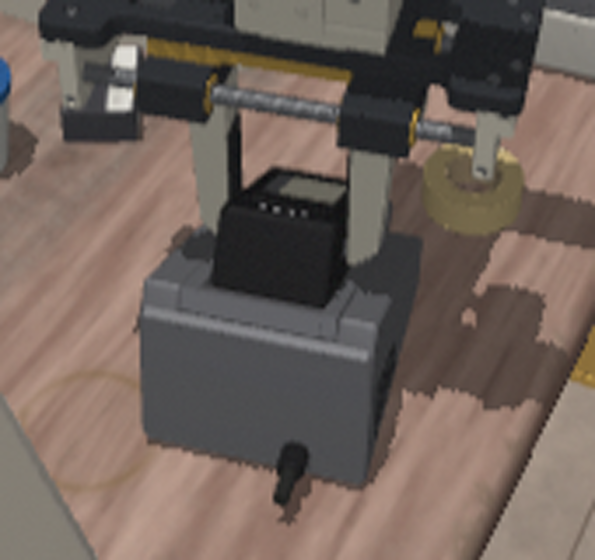

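The pack's tail has lifted out above the wall (top edge of the wall near (265,300) in the crop), held between both fingers. Lift a little more and draw it back.

```bash
python3 -m jog '[[0,0,0.002,0,40],[0,0,0.004,0,40],[-0.001,0.004,0.007,0,40],[-0.002,0.008,0.01,0,40],[-0.003,0.012,0.013,0,40]]' 30
python3 -m jog '[[-0.001,0.003,0.003,0,40],[-0.001,0.005,0.006,0,40],[-0.001,0.007,0.01,0,40]]' 30
```

```text
clock: 4.6
position: [0.4469, 0.1508, 0.0929]
eef_rot: [[-0.23, 0.973, 0.0], [0.973, 0.23, -0.001], [-0.001, -0.0, -1.0]]
ft_force: [0.5, -0.1, -4.1]
gripper_width: 0.0495
finger_force: 30.0
clock: 4.9
position: [0.4458, 0.158, 0.1028]
eef_rot: [[-0.23, 0.973, -0.0], [0.973, 0.23, -0.0], [-0.0, -0.0, -1.0]]
ft_force: [0.1, -0.4, -3.8]
gripper_width: 0.0498
finger_force: 30.0
```

```bash
python3 -m jog '[[0,0,0.04,0,40],[0,0,0.08,0,40],[0,-0.03,0.1,0,40],[0.001,-0.07,0.1,-0.03,40],[0.002,-0.11,0.1,-0.06,40]]' 30 >/dev/null
python3 -m jog '[[0,-0.04,0,-0.02,40],[0,-0.08,0,-0.04,40],[0,-0.12,0,-0.06,40],[0.001,-0.16,0,-0.073,40],[0.0017,-0.2,0,-0.073,40]]' 30 >/dev/null
python3 -m jog '[[0,-0.04,0,0,40],[0,-0.065,-0.01,0,40],[0,-0.0725,-0.02,0,40],[0,-0.0725,-0.02,0,40],[0,-0.0725,-0.02,0,40]]' 30
python3 - <<'E'
from h import *
s=snap("wrist","pics/w2.png");s2=snap("scene");im=cv2.cvtColor(s2["pixels"],cv2.COLOR_RGB2BGR)
a=cv2.resize(im[90:270,320:480],(480,540),interpolation=cv2.INTER_CUBIC)
b=cv2.cvtColor(s["pixels"],cv2.COLOR_RGB2BGR)[150:480,180:480]
b=cv2.resize(b,(320,352))
c=np.zeros((540,800,3),np.uint8);c[:,:480]=a;c[:352,480:]=b
cv2.imwrite("pics/s2.png",c)
E
```

```text
clock: 6.4
position: [0.4492, -0.2234, 0.1821]
eef_rot: [[-0.099, 0.995, -0.001], [0.995, 0.099, 0.002], [0.002, -0.001, -1.0]]
ft_force: [-0.0, -0.8, -3.7]
gripper_width: 0.0496
finger_force: 30.0
```

View pics/s2.png

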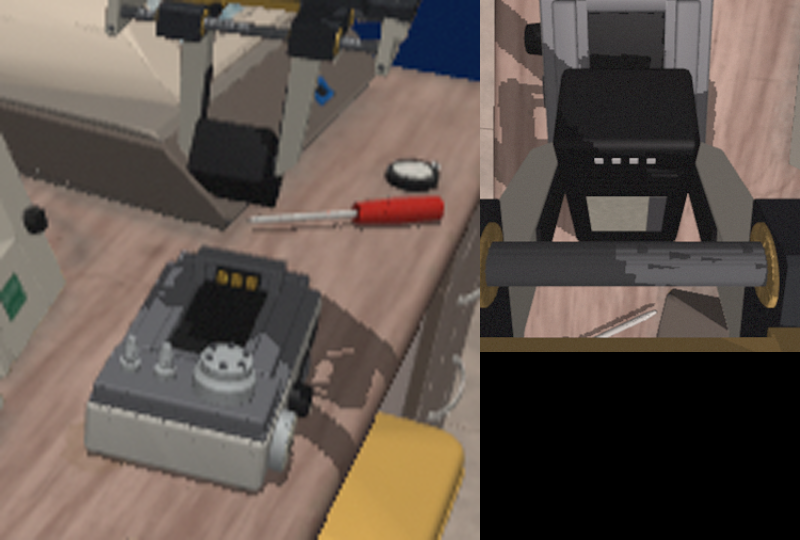

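The pack hangs nose-down over the pump; in the wrist crop (right) the tail face spans about (560..695, 75..150) and the top face lies below it. Measure its pitch and place from the depth points.

```bash
cat > pk.py <<'E'
from h import *
def pkpose(s,yaw=95.6,o=(.450,-.230),zlo=.1):
    W=cloud(s);a=np.radians(yaw);x=np.array([np.cos(a),np.sin(a)]);y=np.array([-x[1],x[0]])
    g=s["pixels"].astype(int).max(2)
    v,u=np.mgrid[:480,:640];M=(u>240)&(u<400)&(v>190)&(v<370)&(W[...,2]>zlo)&(s["range_z"]>.12)
    p=W[M];d=p[:,:2]-np.array(o);q=np.c_[d@x,d@y,p[:,2]-.052]
    q=q[abs(q[:,1])<.026]
    return q
def planes(q):
    rng=np.random.default_rng(0);out=[]
    for _ in range(2):
        best=None
        for i in range(400):
            t=q[rng.choice(len(q),3,False)];n=np.cross(t[1]-t[0],t[2]-t[0]);L=np.linalg.norm(n)
            if L<1e-8: continue
            n/=L
            if abs(n[1])>.15: continue
            k=abs((q-t[0])@n)<.0015
            if best is None or k.sum()>best.sum(): best=k
        r=q[best];c=r.mean(0);n=np.linalg.svd(r-c,full_matrices=False)[2][2];n=n*np.sign(n[2])
        out.append((n,c,len(r),r));q=q[~best]
    return out
E
python3 - <<'E'
from pk import *
s=dict(np.load('last_wrist.npz'));q=pkpose(s)
print(len(q))
P=planes(q)
for n,c,k,r in P: print(n.round(3),"tilt",np.degrees(np.arctan2(n[0],n[2])).round(1),c.round(4),k,np.percentile(r,[1,99],axis=0).round(4).tolist())
E
```

```text
20534
[-0.55  -0.005  0.835] tilt -33.4 [ 0.0061 -0.0002  0.1526] 10224 [[-0.0334, -0.024, 0.1263], [0.0321, 0.0238, 0.1686]]
[ 0.831 -0.     0.557] tilt 56.2 [4.040e-02 1.000e-04 1.551e-01] 8476 [[0.0318, -0.0238, 0.1406], [0.0496, 0.0237, 0.1672]]
```

Pitch 33.5°, nose edge at pump x ≈ -41 mm and 78 mm above the floor, lateral and yaw errors near zero. Lower it just behind the bridge.

```bash
python3 -m jog '[[0,0.003,-0.03,0,40],[0,0.003,-0.055,0,40],[0,0.003,-0.065,0,40],[0,0.003,-0.072,0,40],[0,0.003,-0.072,0,40]]' 30
python3 -m jog '[[0,0,-0.0015,0,40],[0,0,-0.003,0,40],[0,0,-0.0045,0,40],[0,0,-0.0045,0,40]]' 24
```

```text
clock: 7.0
position: [0.4497, -0.2213, 0.1105]
eef_rot: [[-0.1, 0.995, -0.0], [0.995, 0.1, 0.0], [0.0, -0.0, -1.0]]
ft_force: [0.1, -0.0, -3.7]
gripper_width: 0.0498
finger_force: 30.0
clock: 7.4
position: [0.4496, -0.2218, 0.1061]
eef_rot: [[-0.099, 0.995, 0.0], [0.995, 0.099, -0.0], [-0.0, 0.0, -1.0]]
ft_force: [-0.2, 0.4, -2.5]
gripper_width: 0.0501
finger_force: 24.0
```

```bash
python3 -m jog '[[0,0,-0.001,0,40],[0,-0.002,-0.0015,0,40],[0,-0.004,-0.0015,0,40],[0,-0.005,-0.0015,0,40],[0,-0.005,-0.0015,0,40]]' 20
```

```text
clock: 7.9
position: [0.4497, -0.2264, 0.1047]
eef_rot: [[-0.099, 0.995, 0.0], [0.995, 0.099, 0.001], [0.001, 0.0, -1.0]]
ft_force: [0.2, 3.7, 1.7]
gripper_width: 0.0496
finger_force: 20.0
```

```bash
python3 -m jog '[[0,0.002,-0.003,0,40],[0,0.0035,-0.006,0,40],[-0.0005,0.005,-0.009,0,40],[-0.0005,0.0065,-0.012,0,40],[-0.0005,0.0065,-0.012,0,40]]' 18
python3 - <<'E'
from pk import *
s=snap("wrist");P=planes(pkpose(s,zlo=.085))
for n,c,k,r in P: print(n.round(3),"tilt",np.degrees(np.arctan2(n[0],n[2])).round(1),c.round(4),k,np.percentile(r,[1,99],axis=0).round(4).tolist())
E
```

```text
clock: 8.4
position: [0.4491, -0.2193, 0.0924]
eef_rot: [[-0.099, 0.995, -0.0], [0.995, 0.099, 0.001], [0.001, 0.0, -1.0]]
ft_force: [0.3, 5.5, 1.3]
gripper_width: 0.0502
finger_force: 18.0
[-0.366  0.     0.931] tilt -21.4 [ 0.0158 -0.0002  0.0644] 13130 [[-0.0193, -0.0241, 0.0503], [0.0426, 0.0238, 0.0745]]
[0.928 0.002 0.372] tilt 68.2 [ 0.0484 -0.0002  0.0599] 6355 [[0.0425, -0.0239, 0.0438], [0.0547, 0.0236, 0.0729]]
```

```bash
python3 -m jog '[[0,0.001,-0.003,0,40],[0,0.002,-0.006,0,40],[0,0.0027,-0.009,0,40],[0,0.0027,-0.012,0,40],[0,0.0025,-0.0145,0,40]]' 18
python3 - <<'E'
from pk import *
s=snap("wrist");P=planes(pkpose(s,zlo=.075))
for n,c,k,r in P: print(n.round(3),"tilt",np.degrees(np.arctan2(n[0],n[2])).round(1),c.round(4),k,np.percentile(r,[1,99],axis=0).round(4).tolist())
E
```

```text
clock: 8.95
position: [0.4487, -0.2167, 0.0776]
eef_rot: [[-0.099, 0.995, -0.001], [0.995, 0.099, 0.001], [0.002, -0.001, -1.0]]
ft_force: [-0.5, 7.1, 2.8]
gripper_width: 0.05
finger_force: 18.0
[-0.151 -0.     0.988] tilt -8.7 [ 0.0227 -0.0001  0.0489] 15660 [[-0.0109, -0.0239, 0.0433], [0.051, 0.0237, 0.0534]]
[0.986 0.002 0.164] tilt 80.6 [ 0.0538 -0.0002  0.0394] 3706 [[0.0506, -0.0236, 0.0235], [0.0565, 0.0235, 0.0516]]
```

```bash
python3 -m jog '[[0,-0.002,0,0,40],[0,-0.0037,-0.0005,0,40],[0,-0.0034,-0.0015,0,40],[0,-0.003,-0.0025,0,40],[0,-0.003,-0.0025,0,40]]' 22
python3 - <<'E'
from pk import *
s=snap("wrist");P=planes(pkpose(s,zlo=.070))
for n,c,k,r in P: print(n.round(3),"tilt",np.degrees(np.arctan2(n[0],n[2])).round(1),c.round(4),k,np.percentile(r,[1,99],axis=0).round(4).tolist())
E
```

```text
clock: 9.5
position: [0.4488, -0.2195, 0.0751]
eef_rot: [[-0.099, 0.995, -0.001], [0.995, 0.099, 0.002], [0.002, -0.0, -1.0]]
ft_force: [0.3, 6.8, 1.4]
gripper_width: 0.0495
finger_force: 22.0
[-0.115 -0.002  0.993] tilt -6.6 [ 0.0205 -0.0001  0.0461] 16050 [[-0.0129, -0.0239, 0.0417], [0.0492, 0.0239, 0.0497]]
[0.992 0.006 0.128] tilt 82.6 [0.0515 0.0003 0.0351] 3416 [[0.0486, -0.0234, 0.0183], [0.0536, 0.0239, 0.0478]]
```

```bash
python3 -m jog '[[0,0.0008,-0.002,0,40],[0,0.0015,-0.004,0,40],[0,0.0022,-0.006,0,40],[0,0.0028,-0.008,0,40],[0,0.003,-0.009,0,40]]' 22
python3 - <<'E'
from pk import *
s=snap("wrist");P=planes(pkpose(s,zlo=.070))
for n,c,k,r in P: print(n.round(3),"tilt",np.degrees(np.arctan2(n[0],n[2])).round(1),c.round(4),k,np.percentile(r,[1,99],axis=0).round(4).tolist())
E
```

```text
clock: 10.05
position: [0.4486, -0.2171, 0.0669]
eef_rot: [[-0.099, 0.995, -0.001], [0.995, 0.099, 0.001], [0.001, -0.001, -1.0]]
ft_force: [-3.5, 7.4, 18.2]
gripper_width: 0.0499
finger_force: 22.0
[ 0.002 -0.     1.   ] tilt 0.1 [0.0245 0.     0.0371] 16945 [[-0.0082, -0.0238, 0.0357], [0.0539, 0.0238, 0.0385]]
[0.999 0.004 0.031] tilt 88.2 [0.0547 0.0001 0.0283] 1534 [[0.053, -0.0233, 0.0183], [0.0552, 0.0237, 0.0354]]
```

The pack is level, its top at 37 mm above the floor (36 nominal, with the depth reading about 1 mm high). Open, back off and check.

```bash
python3 -m jog '[[0,0,0,0,60],[0,0,0,0,80],[0,0,0,0,80],[0,0,0.02,0,80],[0,0,0.06,0,80]]' 22
python3 -m jog '[[0,0,0.04,0,80],[0,0,0.08,0,80],[0,0,0.12,0,80],[0,0,0.12,0,80]]'
python3 - <<'E'
from pk import *
s=snap("wrist");P=planes(pkpose(s,zlo=.080))
for n,c,k,r in P: print(n.round(3),"tilt",np.degrees(np.arctan2(n[0],n[2])).round(1),c.round(4),k,np.percentile(r,[1,99],axis=0).round(4).tolist())
b=cv2.cvtColor(s["pixels"],cv2.COLOR_RGB2BGR)[60:300,230:400]
s2=snap("scene");im=cv2.cvtColor(s2["pixels"],cv2.COLOR_RGB2BGR)[150:270,330:450]
c=np.zeros((560,800,3),np.uint8);c[:560,:397]=cv2.resize(b,(397,560),interpolation=cv2.INTER_CUBIC);c[:400,400:]=cv2.resize(im,(400,400),interpolation=cv2.INTER_CUBIC)
cv2.imwrite("pics/s3.png",c)
E
```

```text
clock: 10.6
position: [0.4474, -0.2173, 0.1245]
eef_rot: [[-0.099, 0.995, -0.005], [0.995, 0.099, 0.002], [0.003, -0.005, -1.0]]
ft_force: [1.4, -0.2, 0.2]
gripper_width: 0.0741
finger_force: 0.0
clock: 11.0
position: [0.4519, -0.2207, 0.2525]
eef_rot: [[-0.098, 0.995, 0.009], [0.995, 0.099, -0.009], [-0.01, 0.008, -1.0]]
ft_force: [1.1, -0.7, 0.5]
gripper_width: 0.0741
finger_force: 0.0
[0.    0.001 1.   ] tilt 0.0 [-0.003   0.0002  0.0371] 3682 [[-0.0344, -0.0236, 0.0356], [0.0265, 0.0239, 0.0384]]
[ 0.011 -0.001  1.   ] tilt 0.6 [-0.0035 -0.0026  0.0348] 194 [[-0.0353, -0.0258, 0.033], [0.0258, 0.0254, 0.0357]]
```

View pics/s3.png

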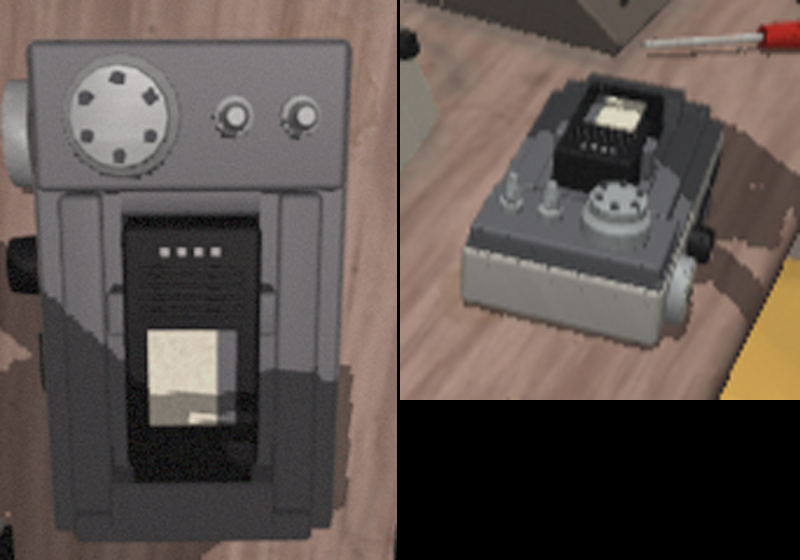

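The pack lies level inside the dock with its nose under the bridge, and both buttons stand about 6 mm proud at (112,310) and (268,310) in the left half. Nothing touches it, so I'll hand in.

```bash
python3 -c "
from station import ctrl
print(ctrl.close_job())"
```

```text
the job is handed in; nothing more can be done
None
```

I moved the pack from the charger to the pump and handed the job in at about 11 s. The last check showed it level in the dock, nose under the bridge, both buttons out and the arm clear; no verdict came back.

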